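Load urgent and routine sample racks through the analyser's swing gate

ROBOT

A 6-joint arm with a two-finger parallel gripper is mounted at the origin on the work surface. World frame = base frame: x ahead of the robot, y to its left, z up, the work surface at z = 0. Lengths are in m, angles in rad, forces in N, time in s.
With the tool pointing down it reaches from about 0.4 to 0.825 m from the base axis. Payload 7 kg.
Tool frame: the origin (TCP) lies on the front face of the gripper's body, between the roots of the fingers; the fingertips stand 66 mm ahead of it and the grasp point (between the pads) lies 47 mm ahead of it; z points along the fingers, y is the line along which they close (so a half turn about z gives the same grasp; the last joint's range is limited). The gripper opens to 88 mm and grips with 3 to 60 N. Pads are 19 mm wide; open, the fingers measure 130 mm over their backs; the gripper's body (78 mm by 193 mm) begins 47 mm behind the grasp point.
Start: joints at [1.502, 0.359, 0.012, 0, -1.224, -0.288], TCP at [0.236, 0.632, 0.292] pointing down, gripper open.
Joint ranges: [-3.07, 3.07], [-1.43, 2.12], [-1.02, 1.25], [-3.03, 1.67], [-3.05, -0], [-3.03, 3.03]. Speed limits (rad/s): [2.39, 2.39, 3.01, 3.14, 3.14, 3.14].

INTERFACE

Orientations are given as a unit quaternion [w, x, y, z].
In Python, from cell import manip, read_camera, camera_params, finish_job gives the robot as it stands.
- The arm moves only by the tool send_rows, never from a script. Its argument "plan" is a list that holds one entry, the list of rows, each a list of 6 numbers: the shift along the tool's x, y, z in mm, then the turn, a rotation vector about the tool's x, y, z in degrees. A call has 1 to 5 rows; each row shifts and turns the commanded pose from where the row before left it, along the tool's axes as they then stand; what a row does not reach is not made up. A row lasts 1/10 s, in which the tool goes at most 50 mm and 8.59 degrees, less where a joint would pass 70% of its speed; a pose out of reach is approached as far as the arm can. A call with a gripper value outside its range is refused whole. "jaw" is the finger opening in mm, from 0 to 87.6, set as the call begins (left out, the last holds). The fingers move at their own pace and stop on an object; "force" is the grip in N (left out, the last holds). Time passes only in rows, so rows that do not move let the fingers close. It gives the time, the measured TCP pose, the force, the opening and the grip force at its end, in the units of the state.
- manip.state(): the state, without advancing time (a new reading comes with each control period).
- read_camera(name): name is "scene" or "top"; returns (picture, depth): 384x512x3 uint8, red, green, blue; 384x512 float32, m along the optical axis (not along the pixel's ray), 0 where there is no reading.
- camera_params(name): a dict with "fx", "fy", "cx", "cy" (pixels), "k1" (the pictures are not rectified: a ray, as slopes to the right and down, at radius r is drawn at 1 + k1 r^2 times it, then the intrinsics apply), "extrinsics" (4x4, takes a point from world to camera coordinates). Camera axes: x right, y up, looking along -z (the intrinsics and any distortion apply to the point x, -y, -z); pixel columns grow to the right and rows downward; lengths in m; the calibration is good to about 2 mm. A picture is of the moment at which its call begins. camera_params takes no time and is no camera call.
- finish_job(): hands the job in; it is judged then, once.
The state is a dict: "time_s": time; "joint_pos": joint angles; "joint_velocities": joint speeds; "effort": joint torques, N m; "tcp_pos": TCP position; "ee_rot": TCP orientation; "wrist_force": force on the tool from outside, world axes, zero at the start; "torque": the same for the moment, N m; "grip_width": finger opening in m; "finger_force": force on a finger pad.
Only numpy, scipy, OpenCV 4.12 (cv2) and the standard library are available. Lean on these libraries where they do the work, as an engineer would, in place of code of your own. Each camera call takes 0.05 s, during which the arm holds its last target. There are 200 camera calls.

TASK

Swing the inspection lamp round to the analyser's side, so that the whole head stands beyond the front edge of the clear cover and leaves the open loading lane and gate free. Then feed the red urgent rack and after it the blue rack into the analyser: each set down in the lane, upright and white label end first, and pushed along it through the orange swing gate until the gate has swung shut behind it. Knock nothing over and leave everything else on the bench, including the grey rack, where it is.

Things in the scene. Friction and masses are not known exactly. Their poses are not given: they have to be found in the camera images.
- sampler: White bench analyser with a rack loader, one fixed unit. Origin: bench level, lane centre line, plane of the shut gate; y: the way racks travel, x: away from the robot side, z up. The lane floor lies 12 mm above the bench, between straight rails 42 mm apart (tops 32 mm above the bench), open above as far as the cover. The 360 mm tall cabinet begins at y = 372 mm (x from -70 to 270 mm)
- gate (a joint): Orange gate leaf across the lane, 47 mm long, 22 to 62 mm above the bench, on an upright hinge at x = -30 mm of the sampler (post 74 mm high). 0 is shut; it swings only to +y (the bay), up to 1.6 rad. A weak spring (under 1.5 N at the tip) throws it shut as soon as nothing is in its way; its tip sweeps up to 47 mm behind the gate plane, so a rack's tail must go some 55 mm past the plane
- lane_mouth (a point): Open near end of the lane's rails, on the lane floor's centre line, 155 mm before the gate plane; axes as the sampler
- cover_edge (a point): Middle of the front edge of the fixed clear cover over the bay, 100 mm behind the gate plane, at its top (111 mm above the bench; frame to 115 mm). The cover is 90 mm wide and runs from here to the cabinet, so racks can enter only along the lane
- bay_end (a point): End stop of the bay on the lane floor, 362 mm behind the gate plane: the bay takes two racks in a row, the second pushing the first; axes as the sampler
- lamp: Foot of the swing-arm inspection lamp, fixed behind the lane: grey disc 120 mm across, with an upright steel pole. Origin: on the pole's axis (also the arm's hinge axis) at bench level; z up, x axis: the arm points along -x at joint 0
- lamp_arm (a joint): Lamp arm on the pole, 240 mm above the bench. 0: it points along -x of the foot; positive swings the head towards the foot's +y (the analyser's side), negative towards -y (over the lane's open part, where it starts); from -1.35 to 1.35 rad. It stays where it is left (friction about 0.25 N m)
- lamp_head (a point): Centre of the round white lamp head (110 mm across, 22 mm thick, 229 to 251 mm above the bench), 200 mm from the pole axis
- lamp_knob (a point): Black upright round knob, 18 mm across, standing on the head's outer rim, 246 mm from the pole axis; it rises from 251 to 292 mm above the bench. This point is on its axis, 274 mm above the bench
- red_rack_mid (a point): Red (urgent) rack: 130 mm long, 30 mm wide, body 60 mm high with flat sides and ends, about 0.24 kg, and a row of six capped tubes (116 mm long, 16 mm wide, red caps) up to 84 mm above its foot. Starts upright on the bench. This point: its centre, 30 mm above its foot; x across its width, y along its length to the white-labelled end, z up
- red_rack_label (a point): Middle of the red rack's white-labelled end face, 65 mm from its centre; axes as the rack
- blue_rack_mid (a point): Blue (routine) rack: 130 mm long, 30 mm wide, body 60 mm high with flat sides and ends, about 0.24 kg, and a row of six capped tubes (116 mm long, 16 mm wide, blue caps) up to 84 mm above its foot. Starts upright on the bench. This point: its centre, 30 mm above its foot; x across its width, y along its length to the white-labelled end, z up
- blue_rack_label (a point): Middle of the blue rack's white-labelled end face; axes as the rack
- grey_rack: Grey rack with yellow caps, same size as the red one; not to be loaded. Origin at its foot's centre; y along its length
- slide_box: Green slide box, 90 x 112 x 37 mm high. Origin: centre of its underside
- stain_bottle: Amber bottle, 60 mm across, 130 mm high. Origin: centre of its underside
- oil_bottle: Small white bottle with a red cap, 34 mm across, 75 mm high. Origin: centre of its underside
- specimen_pot: Clear pot with a yellow lid, 52 mm across, 60 mm high. Origin: centre of its underside
- cell_counter: Black tally counter with white keys, 75 x 110 x 40 mm high. Origin: centre of its underside
Things that resemble listed ones, but are neither listed nor needed, are in the scene too. Several things look just like the part that bears blue_rack_mid: the one meant starts farthest to the robot's right.

How it is judged:
By the outcome, as a careful person would: the job done as asked, in the order asked, and still so for the second after the job is handed in, with the robot touching nothing.
It also fails if it takes over 72 s, if anything falls off the work surface, if the arm or the gripper's body presses on something with over 40 N, if the wrist force passes 120 N, or if a joint passes its speed limit or range.

## Working session

There is one attempt and no reset: what is moved stays moved. The work goes in short steps, Python scripts to look and compute and a tool call to move; the robot and the scene stay as the last step left them, time stands still between calls to the robot, and variables do not carry over. Pictures are saved under pics/ and viewed, at most 10 in all, crops included, and the job is handed in when it is done.

Besides the shell and the picture viewer there is one more tool, called after "Call:" as name(argument=value, ...), one argument or row to a line, values as JSON. send_rows: Moves the arm, as the interface text tells. Its arguments: {"type":"object","properties":{"plan":{"type":"array"},"jaw":{"type":"number"},"force":{"type":"number"}},"required":["plan"]}

```bash
ls; mkdir -p pics
cat > h.py <<'E'
import numpy as np, cv2
from cell import manip, read_camera, camera_params
def grab(n,f):
    p,d=read_camera(n); cv2.imwrite('pics/'+f+'.png',p[:,:,::-1]); np.save('pics/'+f+'.npy',d); return p,d
def rays(n,uv):
    c=camera_params(n); K=np.array([[c['fx'],0,c['cx']],[0,c['fy'],c['cy']],[0,0,1]],float)
    q=cv2.undistortPoints(np.array(uv,float).reshape(-1,1,2),K,np.array([c['k1'],0,0,0,0]))[:,0]
    E=np.array(c['extrinsics']); R=E[:3,:3]; o=-R.T@E[:3,3]
    return o,np.c_[q[:,0],-q[:,1],-np.ones(len(q))]@R
def onz(n,uv,z):
    o,d=rays(n,uv); return o+d*((z-o[2])/d[:,2])[:,None]
def bydepth(n,uv,D):
    o,d=rays(n,uv); uv=np.array(uv,int).reshape(-1,2); return o+d*D[uv[:,1],uv[:,0]][:,None]
E
python3 - <<'E'
from h import *
for n in('top','scene'):
    grab(n,n+'0'); c=camera_params(n); o,_=rays(n,[[256,192]]); print(n,o,c['fx'],c['k1'])
print(manip.state())
E
```

```text
pics
top [ 0.46249724 -0.05208594  1.19427272] 378.7986476016239 -0.04669648707308742
scene [ 1.40824411 -0.43565476  1.03797798] 474.7128597928394 0.02413983853318106
{'time_s': 0.1, 'joint_pos': array([ 1.50209307e+00,  3.59334596e-01,  1.11514572e-02, -2.75522796e-04,
       -1.22408609e+00, -2.88093919e-01]), 'joint_velocities': array([-0.00065746, -0.00117579,  0.00255971,  0.00126416, -0.00080775,
        0.00244337]), 'effort': array([-2.19375055e-03, -5.84167099e+01,  2.93748683e+01,  7.01566860e+00,
        1.01476297e-02, -5.26767349e-05]), 'tcp_pos': array([0.23567294, 0.63216917, 0.29131017]), 'ee_rot': array([ 7.46205600e-04,  9.84120531e-01, -1.77499921e-01, -4.81275547e-05]), 'wrist_force': array([-0.04065472, -0.22900779,  0.07441045]), 'torque': array([-0.00133769,  0.01591534, -0.01104442]), 'finger_force': 0.0, 'grip_width': 0.0876153837804352}
```

View pics/top0.png

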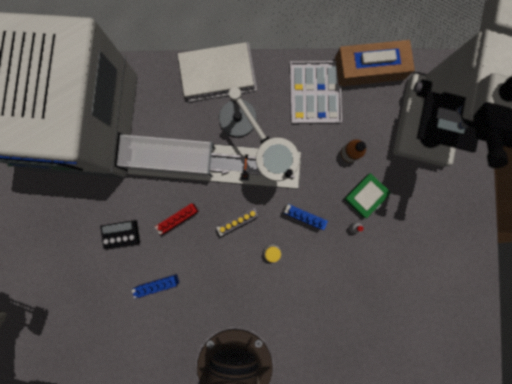

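View pics/scene0.png

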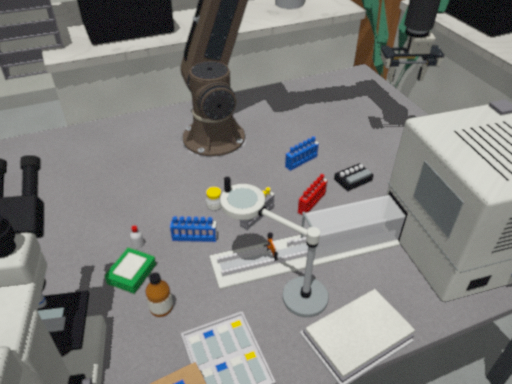

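The top view has the robot base at bottom (235,365), with world +x up and +y left. The lane runs from about (300,168) to the gate at (245,160) and the cover at (118–210,155). The lamp head is at (278,158) with its knob at (289,174). The red rack is at (177,219) and the grey one at (237,222). There are two blue racks, at (305,217) and (155,287). The one at (305,217) is farthest to the robot's right (−y), so it's the one meant. I'll confirm it in an enlarged crop.

Run:
```python
from h import *
p=cv2.imread('pics/top0.png'); D=np.load('pics/top0.npy')
cv2.imwrite('pics/c1.png',cv2.resize(p[140:300,130:330],None,fx=4,fy=3.75,interpolation=cv2.INTER_CUBIC)[:600])
hsv=cv2.cvtColor(p,cv2.COLOR_BGR2HSV)
def rng(a,b): return cv2.inRange(hsv,np.array(a),np.array(b))
ms={'blue':rng((105,120,60),(125,255,255)),'red':rng((0,150,80),(6,255,255))|rng((172,150,80),(180,255,255)),'orange':rng((7,150,80),(18,255,255)),'yellow':rng((20,110,90),(32,255,255))}
for k,m in ms.items():
    n,l,s,c=cv2.connectedComponentsWithStats(m)
    for i in range(1,n):
        if s[i,4]>12:
            ys,xs=np.where(l==i); r=cv2.minAreaRect(np.c_[xs,ys].astype(np.float32)); b=cv2.boxPoints(r)
            w=bydepth('top',np.c_[xs,ys],D)
            print(k,c[i].round(1),s[i,4],'z',np.percentile(w[:,2],[10,50,90]).round(3),'xyz@.084',onz('top',[c[i]],.08).round(3)[0],'box',np.round(r[1],1))
```

```text
blue [373.9  60.7] 216 z [0.078 0.081 0.083] xyz@.084 [ 0.932 -0.439  0.08 ] box [14.6 44.1]
blue [320.6  86.3] 27 z [0.005 0.009 0.011] xyz@.084 [ 0.852 -0.273  0.08 ] box [6. 4.]
blue [321.1 114.6] 28 z [0.005 0.009 0.011] xyz@.084 [ 0.765 -0.272  0.08 ] box [4. 6.]
blue [  3.9 156.6] 17 z [0.337 0.338 0.34 ] xyz@.084 [0.653 0.686 0.08 ] box [9. 1.]
blue [ 15.1 157.6] 16 z [0.336 0.338 0.339] xyz@.084 [0.649 0.651 0.08 ] box [9. 1.]
blue [ 36.8 159.4] 49 z [0.317 0.338 0.342] xyz@.084 [0.643 0.583 0.08 ] box [27.2  1.7]
blue [ 58.8 161.4] 18 z [0.312 0.335 0.338] xyz@.084 [0.635 0.516 0.08 ] box [1. 9.]
blue [ 70.9 162.4] 18 z [0.292 0.336 0.34 ] xyz@.084 [0.632 0.478 0.08 ] box [1. 9.]
blue [307.3 217.6] 411 z [0.057 0.061 0.085] xyz@.084 [ 0.458 -0.223  0.08 ] box [40.1 10.6]
blue [155.2 286.2] 483 z [0.042 0.061 0.084] xyz@.084 [0.264 0.225 0.08 ] box [11.6 44.8]
red [177.  217.7] 415 z [0.057 0.062 0.085] xyz@.084 [0.463 0.16  0.08 ] box [10.2 42.4]
red [359.9 228.3] 20 z [0.072 0.074 0.078] xyz@.084 [ 0.424 -0.378  0.08 ] box [4. 4.]
yellow [298.4  86.6] 42 z [0.004 0.008 0.013] xyz@.084 [ 0.852 -0.206  0.08 ] box [5. 7.]
yellow [299.  114.8] 37 z [0.005 0.008 0.011] xyz@.084 [ 0.765 -0.205  0.08 ] box [5. 6.]
yellow [237.2 221. ] 174 z [0.06  0.082 0.086] xyz@.084 [ 0.451 -0.017  0.08 ] box [ 5.6 38.5]
yellow [272.5 254.2] 211 z [0.052 0.059 0.062] xyz@.084 [ 0.353 -0.119  0.08 ] box [16. 15.]
```

View pics/c1.png

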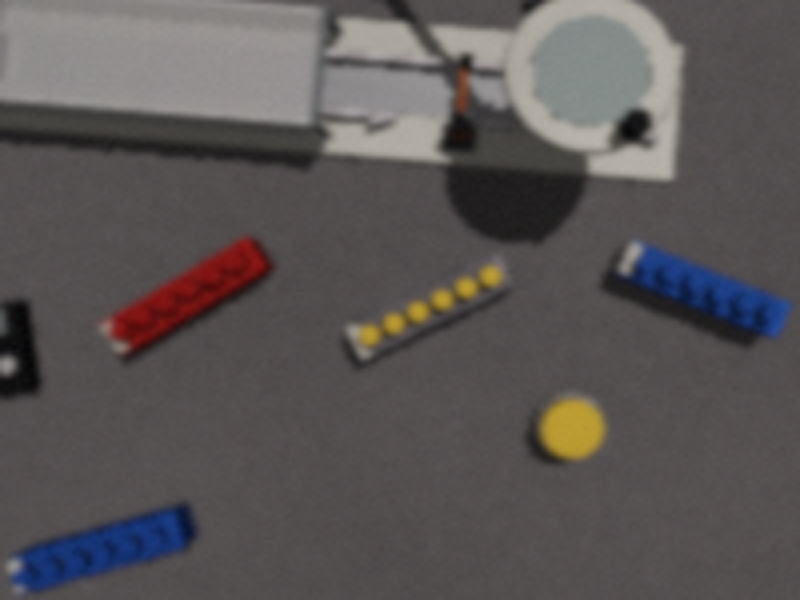

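The crop confirms it. The right-hand blue rack is at crop (700,285) with its white label on the left (+y) end at (632,258). The red rack's label is at its lower-left end, at crop (115,335), so both labels already point roughly +y. Next I'll measure the lamp, lane and racks by depth.

Run:
```python
from h import *
p=cv2.imread('pics/top0.png'); D=np.load('pics/top0.npy')
vv,uu=np.mgrid[0:384,0:512]; uv=np.c_[uu.ravel(),vv.ravel()]
W=bydepth('top',uv,D).reshape(384,512,3)
np.save('pics/W.npy',W)
Z=W[...,2]
# lamp head & knob
roi=np.zeros_like(Z,bool); roi[80:190,215:310]=1
h=roi&(Z>.235)&(Z<.262); 
n,l,s,c=cv2.connectedComponentsWithStats(h.astype(np.uint8)); print('lamp comps',s[1:].tolist())
k=roi&(Z>.275)&(Z<.31); print('knob/top',k.sum()); 
n,l,s,c=cv2.connectedComponentsWithStats(k.astype(np.uint8))
for i in range(1,n): print(s[i],W[l==i].mean(0).round(3))
ys,xs=np.where(h); hp=np.c_[xs,ys]
g=h.copy(); g[:139]=0
(x,y),r=cv2.minEnclosingCircle(np.argwhere(g)[:,::-1].astype(np.float32)); print('head px',x,y,r,onz('top',[[x,y]],.251))
# foot disc z~.01
hsv=cv2.cvtColor(p,cv2.COLOR_BGR2HSV)
for zz in [(85,130,3)]:
  for v in range(86,146,5): print(v,' '.join('%4d'%(1000*Z[v,u]) for u in range(214,302,3)))
# rack body tops
for nm,c0 in (('red',(177,219)),('blue',(305,217)),('grey',(237,222))):
    m=np.zeros_like(Z,bool); m[c0[1]-22:c0[1]+22,c0[0]-26:c0[0]+26]=1; m&=(Z>.05)&(Z<.1)
    q=W[m][:,:2].astype(np.float32); rr=cv2.minAreaRect(q); b=cv2.boxPoints(rr); print(nm,rr,W[m].mean(0).round(3))
# cover / lane
m=np.zeros_like(Z,bool); m[125:190,125:225]=1; m&=(Z>.1)&(Z<.125); print('cover',cv2.minAreaRect(W[m][:,:2].astype(np.float32)),m.sum())
m=np.zeros_like(Z,bool); m[135:200,190:310]=1
for v in range(136,194,3): print(v,' '.join('%4d'%(1000*Z[v,u]) for u in range(196,306,4)))
```

```text
lamp comps [[229, 87, 70, 94, 1857]]
knob/top 47
[285 169   8   8  47] [ 0.568 -0.148  0.291]
head px 275.5 157.5 23.505416870117188 [[ 0.6105192  -0.12024453  0.251     ]]
86   37   37   37   36   37   33   40   32   34   34   30   24   27 1194    1    1   -2    1   -1   -2    0    2   -6    0    0   -4    3    7    7    7
91   29   29   28   24   22  254  255  253  254    9   11    7    6    0    0    0   -1    1   -6   -2   -3   -3    3   -1    0   -1    3    7    5    3
96   12    5    1    2   -1  246  254  255  257   -1    1   -1    3   -2    0   -2    1    0    0    1   -2    0    3    2    1    1    9   11    8    9
101    0    0    2   -2    0   17  219  229  245  247   18   -1    2    3    1   -4    3   -2   -1    6    1   -3   -1    2    0   -3    3    7    7   11
106    2   -2    0   16   19   19   13  164  152  248  245   14   14    2    1    0    0    0   -2    0   -1    1    1    1    0    1    2    6    9    5
111   -1   -2   16   14   18   18   16  112  105   21  248  245   17   17    0   -3   -2    1    0   -1   -3    1    0    0   -1    0   12    9    5 1194
116   
[... 3616 characters left out ...]
   0   -1   10    7   10   11   14   11   14    9    9   12    6    6   12   15   10   11   17   11   12    7   10    0    0
184    1   -3   -2    0    1    1    1    1    0    3   -1    2    0    5   10   11   13   12   15   13    9    9   16   12   14   12   -1    0
187   -4    0    1   -3    1   -1    0    0   -1    0    1    0    0    0    0    0    0   -2    0    0    5   -4    7   13   11   15    1    3
190    0    0    2    1   -1    0   -1    4    0    2    0   -2    2    3    0    0   -1    0    0    0    2    0   -2    0    0    0    2    2
193    0   -1    1    0   -1   -3    0   -1    0    0    2    1    0   -5    0    0    2   -2   -1    0    0   -4   -1    1   -1    0    0   -2
```

```bash
cat >> h.py <<'E'
def tl(L,yaw): # world direction helper
    c,s=np.cos(yaw),np.sin(yaw); return np.array([[c,s],[-s,c]])@L
E
python3 - <<'E'
from h import *
W=np.load('pics/W.npy'); Z=W[...,2]
def reg(a,b,c,d,lo,hi):
    m=np.zeros_like(Z,bool); m[a:b,c:d]=1; return W[m&(Z>lo)&(Z<hi)]
post=reg(160,182,238,250,.055,.09); print('post',post.round(3).tolist())
r1=reg(149,160,213,258,.024,.042); r2=reg(165,176,211,260,.024,.042)
for r in(r1,r2):
    f=np.polyfit(r[:,1],r[:,0],1); print('rail x=%.4f*y+%.4f'%tuple(f),len(r),r[:,1].min(),r[:,1].max())
d=reg(95,140,215,262,.009,.027)[:,:2]; (c,R)=cv2.minEnclosingCircle(d.astype(np.float32)); print('disc',c,R)
t=reg(86,100,226,242,.24,.27); print('poletop',t.mean(0),np.ptp(t,0))
a=reg(100,138,235,275,.235,.26); f=np.polyfit(a[:,0],a[:,1],1); print('arm y=%.4f x+%.4f'%tuple(f))
c=reg(125,190,120,225,.1,.12); b=cv2.boxPoints(cv2.minAreaRect(c[:,:2].astype(np.float32))); print('cover',b.round(4).tolist())
pl=reg(140,190,290,310,.007,.02); print('plate -y end',pl[:,1].min())
E
```

```text
post [[0.634, -0.042, 0.062], [0.631, -0.042, 0.062], [0.628, -0.042, 0.061], [0.625, -0.042, 0.061], [0.622, -0.042, 0.061], [0.619, -0.039, 0.059], [0.619, -0.042, 0.062], [0.616, -0.039, 0.061], [0.616, -0.042, 0.061], [0.613, -0.039, 0.061], [0.613, -0.042, 0.061], [0.61, -0.039, 0.06], [0.609, -0.042, 0.064], [0.606, -0.039, 0.067], [0.607, -0.041, 0.057], [0.602, -0.036, 0.073], [0.602, -0.039, 0.074], [0.602, -0.042, 0.077], [0.599, -0.033, 0.073], [0.599, -0.036, 0.074], [0.599, -0.039, 0.071], [0.599, -0.042, 0.073], [0.599, -0.045, 0.074], [0.597, -0.033, 0.071], [0.596, -0.036, 0.075], [0.596, -0.039, 0.071], [0.596, -0.042, 0.075], [0.596, -0.044, 0.073], [0.593, -0.033, 0.074], [0.593, -0.036, 0.074], [0.593, -0.039, 0.073], [0.593, -0.041, 0.075], [0.593, -0.044, 0.074], [0.59, -0.033, 0.075], [0.59, -0.036, 0.076], [0.59, -0.038, 0.074], [0.59, -0.041, 0.07], [0.59, -0.044, 0.074], [0.588, -0.035, 0.07], [0.587, -0.038, 0.072], [0.588, -0.041, 0.068]]
rail x=0.1073*y+0.6529 97 -0.07267892623823587 0.057843408302714734
rail x=0.0964*y+0.6041 66 -0.08428280487334633 0.0640146103877211
disc (0.7920905351638794, -0.003963598981499672) 0.07944736629724503
poletop [ 0.77626127 -0.01888342  0.2526529 ] [0.0314017  0.02820706 0.01685731]
arm y=0.6326 x+-0.5092
cover [[0.5889999866485596, 0.06239999830722809], [0.7074000239372253, 0.0494999997317791], [0.7369999885559082, 0.32190001010894775], [0.6186000108718872, 0.33480000495910645]]
plate -y end -0.23746208752331927
```

```bash
cat >> h.py <<'E'
def yaw_now():
    w,x,y,z=manip.state()['ee_rot']; return 2*np.degrees(np.arctan2(y,x))
def plan(pts,start=None):
    "pts: (x,y,z,yawdeg,n); prints rows"
    s=manip.state(); p=np.array(s['tcp_pos']) if start is None else np.array(start[:3]); th=yaw_now() if start is None else start[3]
    print('from',p.round(4),round(th,2)); 
    for x,y,z,ya,n in pts:
        t=np.array([x,y,z]); dy=(ya-th+180)%360-180; st=(t-p)/n
        for i in range(n):
            a=np.radians(th)
            print([round(st[0]*1e3*np.cos(a)+st[1]*1e3*np.sin(a),1),round(st[0]*1e3*np.sin(a)-st[1]*1e3*np.cos(a),1),round(-st[2]*1e3,1),0,0,round(-dy/n,2)])
            th+=dy/n
        p=t; print('--',(x,y,z,round(th,1)))
E
python3 -c "
from h import *
plan([(.40,.25,.40,-30,10),(.593,-.184,.40,-48,11),(.593,-.184,.328,-48,2)])"
```

```text
from [0.2357 0.6322 0.2913] -20.45
[np.float64(28.7), np.float64(30.1), np.float64(-10.9), 0, 0, np.float64(0.96)]
[np.float64(29.2), np.float64(29.6), np.float64(-10.9), 0, 0, np.float64(0.96)]
[np.float64(29.7), np.float64(29.1), np.float64(-10.9), 0, 0, np.float64(0.96)]
[np.float64(30.2), np.float64(28.6), np.float64(-10.9), 0, 0, np.float64(0.96)]
[np.float64(30.7), np.float64(28.1), np.float64(-10.9), 0, 0, np.float64(0.96)]
[np.float64(31.2), np.float64(27.6), np.float64(-10.9), 0, 0, np.float64(0.96)]
[np.float64(31.6), np.float64(27.0), np.float64(-10.9), 0, 0, np.float64(0.96)]
[np.float64(32.1), np.float64(26.5), np.float64(-10.9), 0, 0, np.float64(0.96)]
[np.float64(32.5), np.float64(26.0), np.float64(-10.9), 0, 0, np.float64(0.96)]
[np.float64(32.9), np.float64(25.4), np.float64(-10.9), 0, 0, np.float64(0.96)]
-- (0.4, 0.25, 0.4, np.float64(-30.0))
[np.float64(34.9), np.float64(25.4), np.float64(-0.0), 0, 0, np.float64(1.64)]
[np.float64(35.6), np.float64(24.4), np.float64(-0.0), 0, 0, np.float64(1.64)]
[np.float64(36.3), np.float64(23.4), np.float64(-0.0), 0, 0, np.floa
[... 186 characters left out ...]
, np.float64(20.2), np.float64(-0.0), 0, 0, np.float64(1.64)]
[np.float64(38.7), np.float64(19.1), np.float64(-0.0), 0, 0, np.float64(1.64)]
[np.float64(39.3), np.float64(18.0), np.float64(-0.0), 0, 0, np.float64(1.64)]
[np.float64(39.8), np.float64(16.8), np.float64(-0.0), 0, 0, np.float64(1.64)]
[np.float64(40.2), np.float64(15.7), np.float64(-0.0), 0, 0, np.float64(1.64)]
[np.float64(40.7), np.float64(14.5), np.float64(-0.0), 0, 0, np.float64(1.64)]
-- (0.593, -0.184, 0.4, np.float64(-48.0))
[np.float64(0.0), np.float64(-0.0), np.float64(36.0), 0, 0, np.float64(-0.0)]
[np.float64(0.0), np.float64(-0.0), np.float64(36.0), 0, 0, np.float64(-0.0)]
-- (0.593, -0.184, 0.328, np.float64(-48.0))
```

Call:
send_rows(
  plan=[
    [[29,30,-11,0,0,1],[29,30,-11,0,0,1],[30,29,-11,0,0,1],[30,29,-11,0,0,1],[31,28,-11,0,0,1]],
  ],
  jaw=0,
  force=20,
)

```text
time_s: 0.6
tcp_pos: [0.318, 0.4388, 0.3472]
ee_rot: [0.0, 0.975, -0.22, -0.0]
wrist_force: [0.5, 0.3, 0.1]
grip_width: 0.0534
finger_force: 0.0
```

Call:
send_rows(
  plan=[
    [[31,28,-11,0,0,1],[32,27,-11,0,0,1],[32,27,-11,0,0,1],[33,26,-11,0,0,1],[33,25,-11,0,0,1]],
  ],
)

```text
time_s: 1.1
tcp_pos: [0.3995, 0.2465, 0.4026]
ee_rot: [-0.0, 0.965, -0.263, -0.0]
wrist_force: [0.7, 0.6, -0.0]
grip_width: 0.013
finger_force: 0.0
```

Call:
send_rows(
  plan=[
    [[35,25,0,0,0,1.6],[36,24,0,0,0,1.6],[36,23,0,0,0,1.6],[37,22,0,0,0,1.6],[38,21,0,0,0,1.6]],
  ],
)

```text
time_s: 1.6
tcp_pos: [0.4874, 0.0498, 0.4021]
ee_rot: [-0.0, 0.944, -0.33, -0.0]
wrist_force: [1.7, 0.3, 1.3]
grip_width: 0.0001
finger_force: 0.0
```

Call:
send_rows(
  plan=[
    [[38,20,0,0,0,1.6],[39,19,0,0,0,1.6],[39,18,0,0,0,1.6],[40,17,0,0,0,1.6],[40,16,0,0,0,1.6]],
  ],
)

```text
time_s: 2.1
tcp_pos: [0.5743, -0.1479, 0.4018]
ee_rot: [0.0, 0.919, -0.395, -0.0]
wrist_force: [0.8, 1.1, 1.5]
grip_width: 0.0003
finger_force: 0.0
```

Call:
send_rows(
  plan=[
    [[39,11,0,0,0,1.5],[0,0,37,0,0,0],[0,0,37,0,0,0],[-28.3,-1.6,0,0,0,6.6],[-28.3,-1.6,0,0,0,6.6]],
  ],
)

```text
time_s: 2.6
tcp_pos: [0.559, -0.1362, 0.3254]
ee_rot: [0.001, 0.859, -0.511, -0.002]
wrist_force: [1.6, -0.3, 0.5]
grip_width: 0.0007
finger_force: 0.7
```

Call:
send_rows(
  plan=[
    [[-28.3,-1.6,0,0,0,6.6],[-28.3,-1.6,0,0,0,6.6],[-28.3,-1.6,0,0,0,6.6],[-28.3,-1.6,0,0,0,6.6],[-28.3,-1.6,0,0,0,6.6]],
  ],
)

```text
time_s: 3.1
tcp_pos: [0.5291, 0.0014, 0.3281]
ee_rot: [-0.0, -0.679, 0.734, 0.0]
wrist_force: [1.3, -1.3, 0.2]
grip_width: 0.0004
finger_force: 0.7
```

Call:
send_rows(
  plan=[
    [[-28.3,-1.6,0,0,0,6.6],[-28.3,-1.6,0,0,0,6.6],[-28.3,-1.6,0,0,0,6.6],[-28.3,-1.6,0,0,0,6.6],[-28.3,-1.6,0,0,0,6.6]],
  ],
)

```text
time_s: 3.6
tcp_pos: [0.5788, 0.1326, 0.328]
ee_rot: [-0.001, -0.443, 0.896, -0.0]
wrist_force: [1.2, -1.9, 0.3]
grip_width: 0.0004
finger_force: 0.7
```

Call:
send_rows(
  plan=[
    [[-28.3,-1.6,0,0,0,6.6],[-28.3,-1.6,0,0,0,6.6],[-18,-0.6,0,0,0,4],[-10,0,0,0,0,2],[30,0,0,0,0,0]],
  ],
)

```text
time_s: 4.1
tcp_pos: [0.6175, 0.1746, 0.325]
ee_rot: [-0.002, -0.289, 0.957, -0.001]
wrist_force: [-1.6, -0.6, 0.2]
grip_width: 0.0004
finger_force: 0.0
```

Run:
```python
from h import *
p,D=grab('top','top1'); vv,uu=np.mgrid[0:384,0:512]
W=bydepth('top',np.c_[uu.ravel(),vv.ravel()],D).reshape(384,512,3); Z=W[...,2]
print(manip.state()['tcp_pos'],yaw_now())
g,_=grab('scene','scene1')
P=np.array([.776,-.019]); S=np.array([.624,-.042])
m=(Z>.235)&(Z<.26)&(np.hypot(W[...,0]-P[0],W[...,1]-P[1])<.27)
q=W[m][:,:2]-S; qy=q@[.101,.995]; print(len(q),'head range y',qy.min(),qy.max())
r=np.hypot(*(W[m][:,:2]-P).T); h=r>.15; print('head y',qy[h].min(),qy[h].max(),'x',(q[h]@[.995,-.101]).min())
```

```text
[0.61278382 0.17137414 0.3263654 ] 213.61824669264263
714 head range y 0.024260427298665642 0.24673354811099701
head y 0.14904984927158715 0.24673354811099701 x -0.009733453490594832
```

View pics/scene1.png

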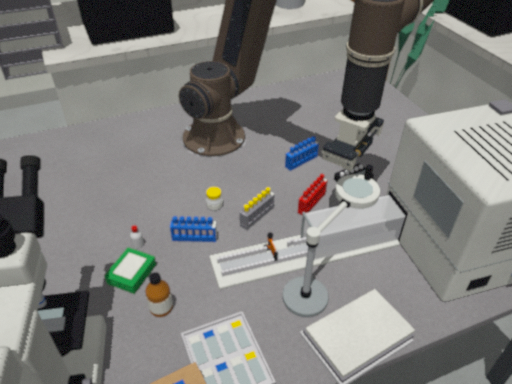

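The lamp now stands on the analyser's side, with the head spanning about 149 to 247 mm behind the gate plane, beyond the cover edge at 100 mm. Everything else looks undisturbed: the red rack is at (312,193) and the gate at (270,247). Next is the red rack.

```bash
sed -i 's/print(\[round.*$/print(np.round([st[0]*1e3*np.cos(a)+st[1]*1e3*np.sin(a),st[0]*1e3*np.sin(a)-st[1]*1e3*np.cos(a),-st[2]*1e3,-dy\/n],1).tolist())/' h.py
python3 - <<'E'
from h import *
W=np.load('pics/W.npy'); D=np.load('pics/top1.npy'); p=cv2.imread('pics/top1.png')
vv,uu=np.mgrid[0:384,0:512]; W1=bydepth('top',np.c_[uu.ravel(),vv.ravel()],D).reshape(384,512,3)
for n,c in(('red0',(177,219)),('blue',(305,217))):
    for w in(W,W1):
        m=np.zeros((384,512),bool); m[c[1]-22:c[1]+22,c[0]-26:c[0]+26]=1; m&=(w[...,2]>.05)&(w[...,2]<.1)
        q=w[m][:,:2]; e,v=np.linalg.eigh(np.cov(q.T)); rr=cv2.minAreaRect(q.astype(np.float32)); print(n,m.sum(),rr,np.degrees(np.arctan2(v[1,1],v[0,1])))
plan([(.46,.168,.25,-57.2,11),(.46,.168,.094,-57.2,5)])
E
```

```text
red0 438 ((0.4600768983364105, 0.168784961104393), (0.030880793929100037, 0.1283266246318817), 32.84663009643555) 123.01467335904614
red0 441 ((0.460336297750473, 0.16932088136672974), (0.031095214188098907, 0.1288970708847046), 32.902565002441406) 123.18852945472857
blue 436 ((0.46148866415023804, -0.22042964398860931), (0.13093426823616028, 0.02997421845793724), 65.81338500976562) 65.70925918751156
blue 443 ((0.4613528549671173, -0.22056441009044647), (0.1311972290277481, 0.030116692185401917), 65.9911117553711) 65.75460169197534
from [0.6138 0.1718 0.3275] 213.64
[11.8, 7.5, 7.0, -8.1]
[10.7, 9.1, 7.0, -8.1]
[9.3, 10.5, 7.0, -8.1]
[7.7, 11.7, 7.0, -8.1]
[6.0, 12.6, 7.0, -8.1]
[4.1, 13.4, 7.0, -8.1]
[2.2, 13.8, 7.0, -8.1]
[0.3, 14.0, 7.0, -8.1]
[-1.7, 13.9, 7.0, -8.1]
[-3.7, 13.5, 7.0, -8.1]
[-5.5, 12.9, 7.0, -8.1]
-- (0.46, 0.168, 0.25, np.float64(302.8))
[0.0, -0.0, 31.2, -0.0]
[0.0, -0.0, 31.2, -0.0]
[0.0, -0.0, 31.2, -0.0]
[0.0, -0.0, 31.2, -0.0]
[0.0, -0.0, 31.2, -0.0]
-- (0.46, 0.168, 0.094, np.float64(302.8))
```

Call:
send_rows(
  plan=[
    [[12,7.5,0,0,0,-8.1],[10.7,9,0,0,0,-8.1],[9.3,10.5,0,0,0,-8.1],[7.7,11.7,0,0,0,-8.1],[6,12.6,0,0,0,-8.1]],
  ],
)

```text
time_s: 4.7
tcp_pos: [0.5448, 0.1709, 0.328]
ee_rot: [-0.0, -0.605, 0.796, 0.0]
wrist_force: [-0.5, -0.7, 0.9]
grip_width: 0.0006
finger_force: 0.0
```

Call:
send_rows(
  plan=[
    [[4.1,13.4,10,0,0,-8.1],[2.2,13.8,10,0,0,-8.1],[0.3,14,15,0,0,-8.1],[-1.7,13.9,20,0,0,-8.1],[-3.7,13.5,20,0,0,-8.1]],
  ],
  jaw=64,
)

```text
time_s: 5.2
tcp_pos: [0.4749, 0.1692, 0.2527]
ee_rot: [-0.0, 0.843, -0.537, 0.0]
wrist_force: [1.3, 0.4, -0.2]
grip_width: 0.035
finger_force: 0.0
```

Call:
send_rows(
  plan=[
    [[-5.5,13,0,0,0,-8.1],[0,0,0,0,0,0]],
  ],
)

```text
time_s: 5.4
tcp_pos: [0.46, 0.1685, 0.2528]
ee_rot: [0.0, 0.879, -0.477, -0.0]
wrist_force: [0.4, -0.4, 0.0]
grip_width: 0.051
finger_force: 0.0
```

```bash
python3 -c "
from h import *
plan([(.460,.169,.18,-57,1),(.46,.169,.094,-57,3)])"
```

```text
from [0.46   0.1685 0.2528] -57.04
[-0.5, -0.3, 72.8, -0.0]
-- (0.46, 0.169, 0.18, np.float64(-57.0))
[0.0, -0.0, 28.7, -0.0]
[0.0, -0.0, 28.7, -0.0]
[0.0, -0.0, 28.7, -0.0]
-- (0.46, 0.169, 0.094, np.float64(-57.0))
```

Call:
send_rows(
  plan=[
    [[-0.5,0,40,0,0,0],[0,0,40,0,0,0],[0,0,40,0,0,0],[0,0,25,0,0,0],[0,0,13.5,0,0,0]],
  ],
)

```text
time_s: 5.9
tcp_pos: [0.461, 0.1689, 0.0926]
ee_rot: [0.001, 0.877, -0.481, -0.0]
wrist_force: [-0.3, 0.1, 0.1]
grip_width: 0.0638
finger_force: 0.0
```

Call:
send_rows(
  plan=[
    [[0,0,0,0,0,0],[0,0,0,0,0,0],[0,0,0,0,0,0],[0,0,0,0,0,0],[0,0,0,0,0,0]],
  ],
  jaw=10,
  force=20,
)

```text
time_s: 6.4
tcp_pos: [0.4613, 0.1695, 0.0955]
ee_rot: [-0.001, 0.878, -0.479, 0.0]
wrist_force: [0.8, 1.3, 0.1]
grip_width: 0.03
finger_force: 20.1
```

```bash
python3 -c "
from h import *
p=manip.state()['tcp_pos'];print(manip.state()['grip_width'])
x,y=np.array([.624,-.042])-.084*np.array([.101,.995])
plan([(p[0],p[1],.22,-57,3),(x,y,.22,-95.8,9),(x,y,.107,-95.8,5)])"
```

```text
0.030019979863713447
from [0.4613 0.1695 0.0955] -57.26
[0.0, -0.0, -41.5, -0.1]
[0.0, -0.0, -41.5, -0.1]
[0.0, -0.0, -41.5, -0.1]
-- (np.float64(0.4613449563159496), np.float64(0.1694780215701123), 0.22, np.float64(-57.0))
[36.8, 3.5, -0.0, 4.3]
[37.0, 0.7, -0.0, 4.3]
[36.9, -2.1, -0.0, 4.3]
[36.7, -4.8, -0.0, 4.3]
[36.2, -7.6, -0.0, 4.3]
[35.5, -10.3, -0.0, 4.3]
[34.7, -12.9, -0.0, 4.3]
[33.6, -15.5, -0.0, 4.3]
[32.3, -18.0, -0.0, 4.3]
-- (np.float64(0.615516), np.float64(-0.12558), 0.22, np.float64(-95.8))
[-0.0, 0.0, 22.6, 0.0]
[-0.0, 0.0, 22.6, 0.0]
[-0.0, 0.0, 22.6, 0.0]
[-0.0, 0.0, 22.6, 0.0]
[-0.0, 0.0, 22.6, 0.0]
-- (np.float64(0.615516), np.float64(-0.12558), 0.107, np.float64(-95.8))
```

Call:
send_rows(
  plan=[
    [[0,0,-30,0,0,0],[0,0,-45,0,0,0],[0,0,-50,0,0,0],[36.8,3.5,0,0,0,4.3],[37,0.7,0,0,0,4.3]],
  ],
)

```text
time_s: 6.9
tcp_pos: [0.4956, 0.1039, 0.222]
ee_rot: [-0.002, 0.839, -0.544, 0.001]
wrist_force: [0.6, 0.6, -4.0]
grip_width: 0.0299
finger_force: 20.0
```

Call:
send_rows(
  plan=[
    [[37,-2.1,0,0,0,4.3],[36.7,-4.8,0,0,0,4.3],[36.2,-7.6,0,0,0,4.3],[35.5,-10.3,0,0,0,4.3],[34.7,-12.9,0,0,0,4.3]],
  ],
)

```text
time_s: 7.4
tcp_pos: [0.5803, -0.0621, 0.2196]
ee_rot: [-0.0, 0.722, -0.692, -0.0]
wrist_force: [1.6, 0.8, -3.1]
grip_width: 0.0297
finger_force: 20.0
```

Call:
send_rows(
  plan=[
    [[33.6,-15.5,0,0,0,4.3],[32.3,-18,0,0,0,4.1],[0,0,30,0,0,0],[0,0,15,0,0,0],[0,0,0,0,0,0]],
  ],
)

```text
time_s: 7.9
tcp_pos: [0.6123, -0.1268, 0.1717]
ee_rot: [-0.002, -0.67, 0.742, 0.002]
wrist_force: [0.1, -0.9, -3.4]
grip_width: 0.0298
finger_force: 20.0
```

Run:
```python
from h import *
x,y=np.array([.624,-.042])-.084*np.array([.101,.995])
plan([(x,y,.107,-95.8,3)])
p,D=grab('top','top2'); q,_=grab('scene','scene2')
vv,uu=np.mgrid[0:384,0:512]; W=bydepth('top',np.c_[uu.ravel(),vv.ravel()],D).reshape(384,512,3)
hsv=cv2.cvtColor(p,cv2.COLOR_RGB2HSV); S=np.array([.624,-.042])
m=((hsv[...,0]<6)|(hsv[...,0]>172))&(hsv[...,1]>130)&(hsv[...,2]>50); m[:130]=0;m[195:]=0;m[:,240:]|=False
q2=W[m]; print(len(q2),(q2[:,2]).min(),q2[:,2].max()); L=np.c_[(q2[:,:2]-S)@[.995,-.101],(q2[:,:2]-S)@[.101,.995]]
print('red in sampler',L.min(0),L.max(0))
cv2.imwrite('pics/c2.png',cv2.resize(q[150:300,180:380],None,fx=4,fy=4,interpolation=cv2.INTER_CUBIC)[:,:,::-1])
```

```text
from [ 0.6123 -0.1268  0.1717] 264.16
[-0.5, -1.0, 21.6, -0.0]
[-0.5, -1.0, 21.6, -0.0]
[-0.5, -1.0, 21.6, -0.0]
-- (np.float64(0.615516), np.float64(-0.12558), 0.107, np.float64(264.2))
68 0.09293030468173624 0.4370681301305478
red in sampler [-0.04738859 -0.14629138] [-0.00285535 -0.02505596]
```

View pics/c2.png

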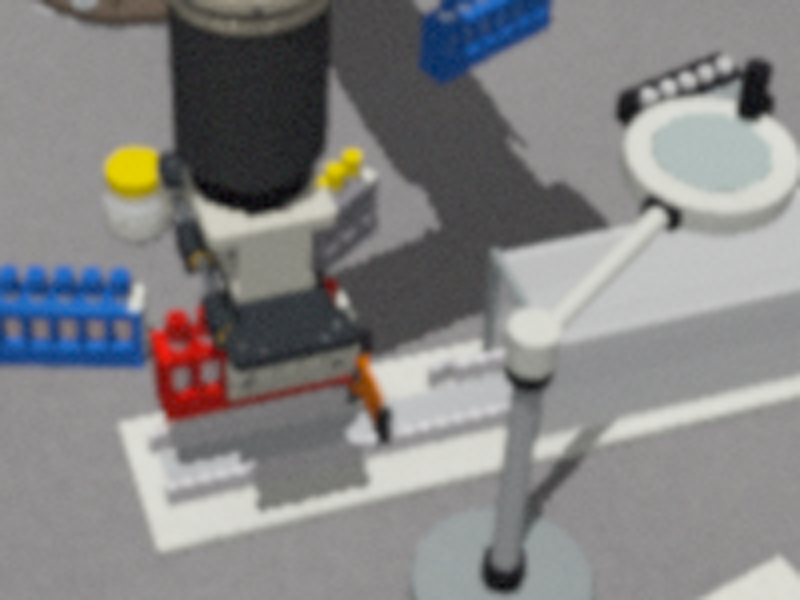

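The picture shows the red rack held upright above the lane, at crop (260,370), label end towards the orange gate at (370,390). Now I'll lower it.

Call:
send_rows(
  plan=[
    [[-0.5,-1,20,0,0,0],[-0.5,-1,20,0,0,0],[-0.5,-1,16,0,0,0],[0,0,8,0,0,0],[0,0,0,0,0,0]],
  ],
)

```text
time_s: 8.5
tcp_pos: [0.6174, -0.1249, 0.1107]
ee_rot: [-0.0, -0.671, 0.741, 0.0]
wrist_force: [-0.7, 0.4, -2.8]
grip_width: 0.0298
finger_force: 20.0
```

Call:
send_rows(
  plan=[
    [[0,1,2.5,0,0,0],[0,0,2,0,0,0],[0,0,0,0,0,0]],
  ],
)

```text
time_s: 8.8
tcp_pos: [0.617, -0.125, 0.1075]
ee_rot: [0.001, -0.671, 0.742, -0.001]
wrist_force: [-1.0, 1.4, 1.8]
grip_width: 0.0302
finger_force: 20.0
```

Call:
send_rows(
  plan=[
    [[0,0,0,0,0,0],[0,0,0,0,0,0],[0,0,-5,0,0,0],[0,0,-35,0,0,0],[0,0,-40,0,0,0]],
  ],
  jaw=56,
)

```text
time_s: 9.3
tcp_pos: [0.6156, -0.1252, 0.1859]
ee_rot: [-0.001, -0.671, 0.742, 0.001]
wrist_force: [0.1, 0.1, 1.4]
grip_width: 0.0557
finger_force: 0.0
```

Call:
send_rows(
  plan=[
    [[0,0,-20,0,0,0],[40,0,0,0,0,0],[40,0,0,0,0,0],[15,0,0,0,0,0],[0,0,0,0,0,0]],
  ],
  jaw=0,
)

```text
time_s: 9.8
tcp_pos: [0.6065, -0.2216, 0.2063]
ee_rot: [-0.0, -0.67, 0.743, -0.0]
wrist_force: [-1.2, 0.7, 0.1]
grip_width: 0.0214
finger_force: 0.0
```

Run:
```python
from h import *
S=np.array([.624,-.042])
p,D=grab('top','top3'); vv,uu=np.mgrid[0:384,0:512]; W=bydepth('top',np.c_[uu.ravel(),vv.ravel()],D).reshape(384,512,3)
hsv=cv2.cvtColor(p,cv2.COLOR_RGB2HSV)
m=((hsv[...,0]<6)|(hsv[...,0]>172))&(hsv[...,1]>130)&(hsv[...,2]>50); m[:130]=0;m[195:]=0; m[:,:225]=0;m&=W[...,2]<.12
q=W[m]; L=np.c_[(q[:,:2]-S)@[.995,-.101],(q[:,:2]-S)@[.101,.995]]; print(len(q),L.min(0),L.max(0),np.percentile(q[:,2],[5,50,95]))
t=lambda x,y:S+x*np.array([.995,-.101])+y*np.array([.101,.995])
a=t(.002,-.178); b=t(.002,.052)
plan([(*a,.18,-95.8,1),(*a,.109,-95.8,2),(*b,.109,-95.8,10)])
```

```text
354 [-0.0138778  -0.14557597] [ 0.01652948 -0.04732553] [0.03421373 0.07323491 0.0978934 ]
from [ 0.6067 -0.2205  0.2062] 264.14
[-1.3, -1.2, 26.2, -0.1]
-- (np.float64(0.608012), np.float64(-0.219312), 0.18, np.float64(264.2))
[-0.0, 0.0, 35.5, -0.0]
[-0.0, 0.0, 35.5, -0.0]
-- (np.float64(0.608012), np.float64(-0.219312), 0.109, np.float64(264.2))
[-23.0, 0.0, -0.0, -0.0]
[-23.0, 0.0, -0.0, -0.0]
[-23.0, 0.0, -0.0, -0.0]
[-23.0, 0.0, -0.0, -0.0]
[-23.0, 0.0, -0.0, -0.0]
[-23.0, 0.0, -0.0, -0.0]
[-23.0, 0.0, -0.0, -0.0]
[-23.0, 0.0, -0.0, -0.0]
[-23.0, 0.0, -0.0, -0.0]
[-23.0, 0.0, -0.0, -0.0]
-- (np.float64(0.6312420000000001), np.float64(0.009537999999999991), 0.109, np.float64(264.2))
```

Call:
send_rows(
  plan=[
    [[-1.3,-1.2,27,0,0,0],[0,0,35,0,0,0],[0,0,35,0,0,0],[-15,0,0,0,0,0],[-15,0,0,0,0,0]],
  ],
)

```text
time_s: 10.35
tcp_pos: [0.6113, -0.1873, 0.1089]
ee_rot: [-0.001, -0.671, 0.742, 0.0]
wrist_force: [0.4, -0.8, -0.7]
grip_width: 0.0004
finger_force: 0.6
```

Call:
send_rows(
  plan=[
    [[-18,0,0,0,0,0],[-18,0,0,0,0,0],[-18,0,0,0,0,0],[-18,0,0,0,0,0],[-18,0,0,0,0,0]],
  ],
)

```text
time_s: 10.85
tcp_pos: [0.6206, -0.0972, 0.1097]
ee_rot: [0.0, -0.671, 0.741, -0.0]
wrist_force: [-0.2, -2.3, -0.8]
grip_width: 0.0002
finger_force: 0.8
```

Call:
send_rows(
  plan=[
    [[-18,0,0,0,0,0],[-18,0,0,0,0,0],[-18,0,0,0,0,0],[-18,0,0,0,0,0],[-18,0,0,0,0,0]],
  ],
)

```text
time_s: 11.35
tcp_pos: [0.6295, -0.0083, 0.1094]
ee_rot: [-0.0, -0.671, 0.742, -0.0]
wrist_force: [-0.4, -4.7, 2.6]
grip_width: 0.0003
finger_force: 2.1
```

Call:
send_rows(
  plan=[
    [[-11,0,0,0,0,0],[-5,0,0,0,0,0],[0,0,0,0,0,0]],
  ],
)

```text
time_s: 11.65
tcp_pos: [0.6311, 0.0075, 0.109]
ee_rot: [0.0, -0.671, 0.741, 0.0]
wrist_force: [1.2, 1.1, 0.2]
grip_width: 0.0001
finger_force: 0.5
```

Run:
```python
from h import *
S=np.array([.624,-.042]); p=manip.state()['tcp_pos'][:2]-S; print('sampler xy',p@[.995,-.101],p@[.101,.995])
p,_=grab('scene','scene3'); cv2.imwrite('pics/c3.png',cv2.resize(p[160:290,210:410],None,fx=4,fy=4,interpolation=cv2.INTER_CUBIC)[:,:,::-1])
```

```text
sampler xy 0.002066817441437977 0.04992639495392658
```

View pics/c3.png

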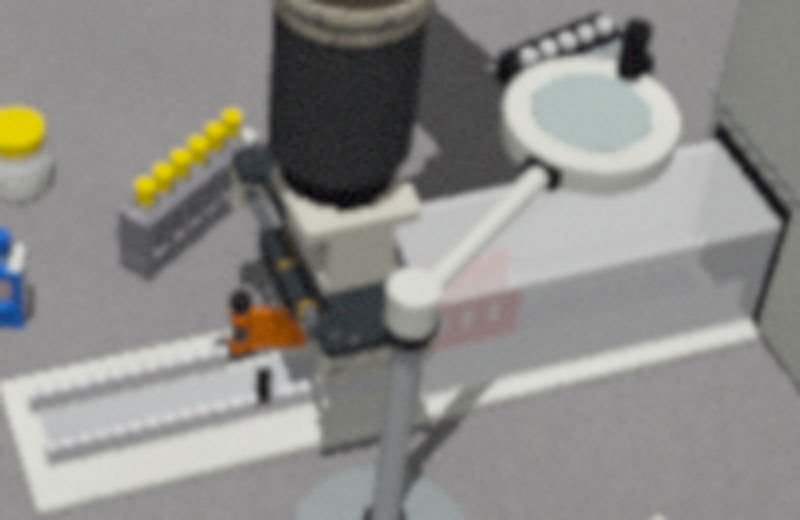

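The gate is open at crop (265,325) and the red rack is under the cover at (475,305), upright. I'll nudge it 3 mm further and withdraw along the lane so the gate closes.

Call:
send_rows(
  plan=[
    [[-3,0,0,0,0,0],[0,0,0,0,0,0],[20,0,0,0,0,0],[25,0,0,0,0,0],[25,0,0,0,0,0]],
  ],
)

```text
time_s: 12.2
tcp_pos: [0.6238, -0.0609, 0.1089]
ee_rot: [-0.0, -0.671, 0.742, 0.0]
wrist_force: [-0.6, 0.2, -0.0]
grip_width: 0.0004
finger_force: 0.0
```

Call:
send_rows(
  plan=[
    [[40,0,0,0,0,0],[40,0,0,0,0,0],[10,0,-40,0,0,0],[0,0,-40,0,0,0],[0,0,-40,0,0,0]],
  ],
)

```text
time_s: 12.7
tcp_pos: [0.6144, -0.1509, 0.23]
ee_rot: [-0.0, -0.67, 0.742, 0.001]
wrist_force: [1.3, 0.3, 1.1]
grip_width: 0.0003
finger_force: 0.0
```

Run:
```python
from h import *
S=np.array([.624,-.042])
p,D=grab('top','top4'); vv,uu=np.mgrid[0:384,0:512]; W=bydepth('top',np.c_[uu.ravel(),vv.ravel()],D).reshape(384,512,3)
hsv=cv2.cvtColor(p,cv2.COLOR_RGB2HSV)
L=np.dstack([(W[...,:2]-S)@[.995,-.101],(W[...,:2]-S)@[.101,.995]])
m=(hsv[...,0]>=6)&(hsv[...,0]<=18)&(hsv[...,1]>120)&(abs(L[...,1])<.06)&(abs(L[...,0])<.05)&(W[...,2]>.02)&(W[...,2]<.09)
print('gate',m.sum(),L[m].min(0),L[m].max(0))
r=((hsv[...,0]<8)|(hsv[...,0]>170))&(hsv[...,1]>40); r[:130]=0; r[185:]=0; r[:,:120]=0; r[:,225:]=0
ys,xs=np.where(r); 
if len(xs):
    q=onz('top',np.c_[xs,ys],.072)[:,:2]-S; y=q@[.101,.995]; print('red in bay y',len(y),np.percentile(y,[1,5,50,95,99]))
m=np.zeros((384,512),bool); m[195:239,279:331]=1; m&=(W[...,2]>.05)&(W[...,2]<.1)
print('blue',cv2.minAreaRect(W[m][:,:2].astype(np.float32)))
plan([(.4615,-.2205,.22,-114.2,5),(.4615,-.2205,.094,-114.2,4)])
```

```text
gate 7 [-0.03567659 -0.00292588] [0.00957538 0.00231907]
red in bay y 21 [0.06457587 0.06546168 0.21788736 0.27035586 0.28672526]
blue ((0.4613073766231537, -0.22062155604362488), (0.13061733543872833, 0.029980603605508804), 65.89757537841797)
from [ 0.6174 -0.1512  0.2381] 264.25
[16.9, 29.6, 3.6, 3.7]
[18.8, 28.5, 3.6, 3.7]
[20.6, 27.2, 3.6, 3.7]
[22.3, 25.8, 3.6, 3.7]
[23.9, 24.3, 3.6, 3.7]
-- (0.4615, -0.2205, 0.22, np.float64(245.8))
[-0.0, 0.0, 31.5, 0.0]
[-0.0, 0.0, 31.5, 0.0]
[-0.0, 0.0, 31.5, 0.0]
[-0.0, 0.0, 31.5, 0.0]
-- (0.4615, -0.2205, 0.094, np.float64(245.8))
```

The gate is shut: its leaf lies in the gate plane within 3 mm. The red rack is in the bay. Next is the blue rack.

Call:
send_rows(
  plan=[
    [[17,29.6,3.6,0,0,3.7],[18.8,28.5,3.6,0,0,3.7],[20.6,27.2,3.6,0,0,3.7],[22.3,25.8,3.6,0,0,3.7],[23.9,24.3,3.6,0,0,3.7]],
  ],
  jaw=64,
)

```text
time_s: 13.25
tcp_pos: [0.4577, -0.2196, 0.2107]
ee_rot: [0.0, -0.542, 0.841, 0.0]
wrist_force: [0.4, -0.5, 0.9]
grip_width: 0.0348
finger_force: 0.0
```

Call:
send_rows(
  plan=[
    [[0,0,0,0,0,0],[0,0,0,0,0,0],[0,0,0,0,0,0]],
  ],
)

```text
time_s: 13.55
tcp_pos: [0.4599, -0.2192, 0.2113]
ee_rot: [0.0, -0.543, 0.84, -0.0]
wrist_force: [0.3, 0.2, -0.1]
grip_width: 0.0589
finger_force: 0.0
```

```bash
python3 -c "
from h import *
plan([(.4613,-.2206,.12,-114.1,3),(.4613,-.2206,.094,-114.1,1)])"
```

```text
from [ 0.4599 -0.2192  0.2113] 245.77
[0.2, -0.6, 30.4, -0.0]
[0.2, -0.6, 30.4, -0.0]
[0.2, -0.6, 30.4, -0.0]
-- (0.4613, -0.2206, 0.12, np.float64(245.9))
[-0.0, 0.0, 26.0, -0.0]
-- (0.4613, -0.2206, 0.094, np.float64(245.9))
```

Call:
send_rows(
  plan=[
    [[0,-1,35,0,0,0],[0,-0.6,35,0,0,0],[0,0,25,0,0,0],[0,0,15,0,0,0],[0,0,7,0,0,0]],
  ],
)

```text
time_s: 14.05
tcp_pos: [0.4608, -0.2194, 0.0923]
ee_rot: [-0.001, -0.543, 0.84, 0.001]
wrist_force: [0.3, -0.3, 0.8]
grip_width: 0.0642
finger_force: 0.0
```

Call:
send_rows(
  plan=[
    [[0,0,0,0,0,0],[0,0,0,0,0,0],[0,0,0,0,0,0],[0,0,0,0,0,0],[0,0,0,0,0,0]],
  ],
  jaw=10,
)

```text
time_s: 14.55
tcp_pos: [0.4614, -0.2199, 0.0949]
ee_rot: [0.001, -0.543, 0.84, -0.001]
wrist_force: [0.6, -0.3, -1.7]
grip_width: 0.03
finger_force: 20.5
```

```bash
python3 -c "
from h import *
p=manip.state()['tcp_pos'];print(manip.state()['grip_width'])
x,y=np.array([.624,-.042])-.085*np.array([.101,.995])
plan([(p[0],p[1],.22,-114.2,3),(x,y,.22,-95.8,5),(x,y,.107,-95.8,5)])"
```

```text
0.029983969248112037
from [ 0.4614 -0.2199  0.0949] 245.77
[-0.0, 0.0, -41.7, -0.0]
[-0.0, 0.0, -41.7, -0.0]
[-0.0, 0.0, -41.7, -0.0]
-- (np.float64(0.46137365232100286), np.float64(-0.21992701846758642), 0.22, np.float64(245.8))
[-29.7, -20.4, -0.0, -3.7]
[-28.3, -22.3, -0.0, -3.7]
[-26.8, -24.1, -0.0, -3.7]
[-25.2, -25.7, -0.0, -3.7]
[-23.5, -27.3, -0.0, -3.7]
-- (np.float64(0.615415), np.float64(-0.12657500000000002), 0.22, np.float64(264.2))
[-0.0, 0.0, 22.6, 0.0]
[-0.0, 0.0, 22.6, 0.0]
[-0.0, 0.0, 22.6, 0.0]
[-0.0, 0.0, 22.6, 0.0]
[-0.0, 0.0, 22.6, 0.0]
-- (np.float64(0.615415), np.float64(-0.12657500000000002), 0.107, np.float64(264.2))
```

Call:
send_rows(
  plan=[
    [[0,0,-30,0,0,0],[0,0,-45,0,0,0],[0,0,-50,0,0,0],[-29.7,-20.4,0,0,0,-3.7],[-28.3,-22.3,0,0,0,-3.7]],
  ],
)

```text
time_s: 15.05
tcp_pos: [0.5231, -0.1824, 0.2218]
ee_rot: [0.002, -0.596, 0.803, -0.001]
wrist_force: [0.3, -0.3, -3.7]
grip_width: 0.03
finger_force: 20.0
```

Call:
send_rows(
  plan=[
    [[-26.8,-24.1,0,0,0,-3.7],[-25.2,-25.7,0,0,0,-3.7],[-23.5,-27.3,0,0,0,-3.6],[0,0,20,0,0,0],[0,0,25,0,0,0]],
  ],
)

```text
time_s: 15.55
tcp_pos: [0.6159, -0.1255, 0.174]
ee_rot: [0.001, -0.671, 0.742, -0.0]
wrist_force: [0.0, -0.9, -3.6]
grip_width: 0.0297
finger_force: 20.0
```

Call:
send_rows(
  plan=[
    [[0,0,10,0,0,0],[0,0,0,0,0,0],[0,0,0,0,0,0]],
  ],
)

```text
time_s: 15.85
tcp_pos: [0.615, -0.1267, 0.1649]
ee_rot: [0.0, -0.67, 0.742, -0.0]
wrist_force: [-0.4, 0.1, -2.4]
grip_width: 0.0301
finger_force: 20.0
```

```bash
python3 -c "
from h import *
x,y=np.array([.624,-.042])-.085*np.array([.101,.995])
plan([(x,y,.107,-95.8,3)])"
```

```text
from [ 0.615  -0.1267  0.1649] 264.16
[-0.0, -0.1, 19.3, -0.0]
[-0.0, -0.1, 19.3, -0.0]
[-0.0, -0.1, 19.3, -0.0]
-- (np.float64(0.615415), np.float64(-0.12657500000000002), 0.107, np.float64(264.2))
```

Call:
send_rows(
  plan=[
    [[0,0,20,0,0,0],[0,0,20,0,0,0],[0,0,13,0,0,0],[0,0,4,0,0,0],[0,0,0,0,0,0]],
  ],
)

```text
time_s: 16.35
tcp_pos: [0.6152, -0.1265, 0.1078]
ee_rot: [0.0, -0.67, 0.742, -0.0]
wrist_force: [0.2, 0.0, -2.0]
grip_width: 0.03
finger_force: 20.0
```

Call:
send_rows(
  plan=[
    [[0,0,1.5,0,0,0],[0,0,0,0,0,0]],
  ],
)

```text
time_s: 16.55
tcp_pos: [0.6157, -0.1264, 0.1069]
ee_rot: [0.001, -0.67, 0.742, -0.001]
wrist_force: [-0.5, -0.0, 1.2]
grip_width: 0.0297
finger_force: 20.0
```

Call:
send_rows(
  plan=[
    [[0,0,0,0,0,0],[0,0,0,0,0,0],[0,0,-5,0,0,0],[0,0,-35,0,0,0],[0,0,-40,0,0,0]],
  ],
  jaw=56,
)

```text
time_s: 17.05
tcp_pos: [0.6139, -0.1265, 0.1855]
ee_rot: [-0.001, -0.67, 0.742, 0.001]
wrist_force: [0.6, 0.0, -0.1]
grip_width: 0.0557
finger_force: 0.0
```

Call:
send_rows(
  plan=[
    [[0,0,-20,0,0,0],[40,0,0,0,0,0],[40,0,0,0,0,0],[15,0,0,0,0,0],[0,0,0,0,0,0]],
  ],
  jaw=0,
)

```text
time_s: 17.55
tcp_pos: [0.6046, -0.2229, 0.2058]
ee_rot: [-0.0, -0.669, 0.743, -0.0]
wrist_force: [-0.3, -0.5, 0.2]
grip_width: 0.0212
finger_force: 0.0
```

Run:
```python
from h import *
S=np.array([.624,-.042])
p,D=grab('top','top5'); vv,uu=np.mgrid[0:384,0:512]; W=bydepth('top',np.c_[uu.ravel(),vv.ravel()],D).reshape(384,512,3)
hsv=cv2.cvtColor(p,cv2.COLOR_RGB2HSV)
m=(hsv[...,0]>105)&(hsv[...,0]<125)&(hsv[...,1]>120)&(hsv[...,2]>50); m[:130]=0;m[195:]=0; m[:,:225]=0;m&=W[...,2]<.12
q=W[m]; L=np.c_[(q[:,:2]-S)@[.995,-.101],(q[:,:2]-S)@[.101,.995]]; print(len(q),L.min(0),L.max(0),np.percentile(q[:,2],[5,50,95]))
t=lambda x,y:S+x*np.array([.995,-.101])+y*np.array([.101,.995])
a=t(.002,-.178); plan([(*a,.18,-95.8,1),(*a,.109,-95.8,2)])
```

```text
362 [-0.01498401 -0.14763415] [ 0.0234189  -0.05001007] [0.03183357 0.07236159 0.09755278]
from [ 0.6048 -0.2217  0.2057] 264.04
[-2.8, -2.9, 25.7, -0.2]
-- (np.float64(0.608012), np.float64(-0.219312), 0.18, np.float64(264.2))
[-0.0, 0.0, 35.5, -0.0]
[-0.0, 0.0, 35.5, -0.0]
-- (np.float64(0.608012), np.float64(-0.219312), 0.109, np.float64(264.2))
```

Call:
send_rows(
  plan=[
    [[-2.8,-2.9,27,0,0,0],[0,0,35,0,0,0],[0,0,35,0,0,0],[-15,0,0,0,0,0],[-15,0,0,0,0,0]],
  ],
)

```text
time_s: 18.1
tcp_pos: [0.6113, -0.1873, 0.1084]
ee_rot: [-0.001, -0.67, 0.742, 0.0]
wrist_force: [0.4, -0.7, -0.3]
grip_width: 0.0004
finger_force: 0.5
```

Call:
send_rows(
  plan=[
    [[-18,0,0,0,0,0],[-18,0,0,0,0,0],[-18,0,0,0,0,0],[-18,0,0,0,0,0],[-18,0,0,0,0,0]],
  ],
)

```text
time_s: 18.6
tcp_pos: [0.6208, -0.0974, 0.1093]
ee_rot: [0.0, -0.67, 0.742, -0.0]
wrist_force: [0.9, -3.1, -0.6]
grip_width: 0.0004
finger_force: 1.8
```

Call:
send_rows(
  plan=[
    [[-18,0,0,0,0,0],[-18,0,0,0,0,0],[-18,0,0,0,0,0],[-18,0,0,0,0,0],[-18,0,0,0,0,0]],
  ],
)

```text
time_s: 19.1
tcp_pos: [0.6299, -0.0085, 0.1091]
ee_rot: [-0.0, -0.67, 0.742, -0.0]
wrist_force: [0.9, -6.0, 3.0]
grip_width: 0.0004
finger_force: 2.9
```

Run:
```python
from h import *
S=np.array([.624,-.042]); p=manip.state()['tcp_pos'][:2]-S; print('sampler xy',p@[.995,-.101],p@[.101,.995])
```

```text
sampler xy 0.0024605781435180236 0.033882180230040235
```

Call:
send_rows(
  plan=[
    [[-11,0,0,0,0,0],[-8,0,0,0,0,0],[0,0,0,0,0,0],[20,0,0,0,0,0],[25,0,0,0,0,0]],
  ],
)

```text
time_s: 19.6
tcp_pos: [0.6275, -0.0343, 0.1086]
ee_rot: [0.001, -0.671, 0.742, 0.0]
wrist_force: [1.3, 0.4, 0.9]
grip_width: 0.0001
finger_force: 0.3
```

Call:
send_rows(
  plan=[
    [[35,0,0,0,0,0],[40,0,0,0,0,0],[40,0,0,0,0,0],[10,0,-40,0,0,0],[0,0,-40,0,0,0]],
  ],
)

```text
time_s: 20.1
tcp_pos: [0.6129, -0.1615, 0.1878]
ee_rot: [-0.001, -0.669, 0.743, 0.002]
wrist_force: [2.1, 0.4, -0.2]
grip_width: 0.0004
finger_force: 0.0
```

Call:
send_rows(
  plan=[
    [[0,35,-35,0,0,0],[0,40,0,0,0,0],[0,40,0,0,0,0],[0,0,0,0,0,0],[0,0,0,0,0,0]],
  ],
)

```text
time_s: 20.6
tcp_pos: [0.4994, -0.1477, 0.2243]
ee_rot: [0.001, -0.67, 0.742, -0.0]
wrist_force: [1.2, -0.8, -0.8]
grip_width: 0.0007
finger_force: 0.0
```

Run:
```python
from h import *
S=np.array([.624,-.042])
p,D=grab('top','top6'); vv,uu=np.mgrid[0:384,0:512]; W=bydepth('top',np.c_[uu.ravel(),vv.ravel()],D).reshape(384,512,3)
hsv=cv2.cvtColor(p,cv2.COLOR_RGB2HSV)
L=np.dstack([(W[...,:2]-S)@[.995,-.101],(W[...,:2]-S)@[.101,.995]])
m=(hsv[...,0]>=6)&(hsv[...,0]<=18)&(hsv[...,1]>120)&(abs(L[...,1])<.06)&(abs(L[...,0])<.05)&(W[...,2]>.02)&(W[...,2]<.09)
print('gate',m.sum(),L[m].min(0),L[m].max(0))
q,_=grab('scene','scene6')
a=cv2.resize(p[120:200,110:310],(800,320),interpolation=cv2.INTER_CUBIC); b=cv2.resize(q[140:300,150:450],(525,280),interpolation=cv2.INTER_CUBIC)
c=np.zeros((600,800,3),np.uint8); c[:320]=a; c[320:,:525]=b; cv2.imwrite('pics/c6.png',c[:,:,::-1])
```

```text
gate 11 [-0.01157148 -0.00111939] [0.02132472 0.00225891]
```

View pics/c6.png

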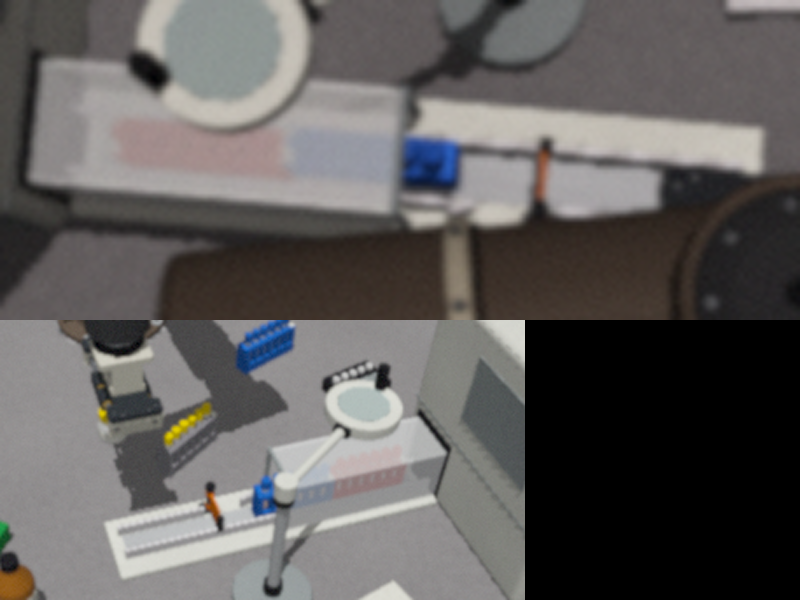

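The gate is shut at (543,170) in the upper view, with the red rack then the blue rack upright in the bay behind it. The lamp head is over the cover at (225,55), beyond its front edge. The grey rack is where it was, and the gripper is clear of everything.

```bash
python3 -c "
from cell import finish_job; print(finish_job())"
```

```text
the job is handed in; nothing more can be done
None
```

The job is handed in: the lamp is swung to the analyser's side clear of the lane, the red then the blue rack are in the bay label end first with the gate shut behind them, and the pictures show nothing knocked over and the grey rack still in place.

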